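# Tap two piles of snack-box lids square and slide them into their racks

## Robot

A 6-joint arm with a two-finger parallel gripper is mounted at the origin on the work surface. World frame = base frame: x ahead of the robot, y to its left, z up, the work surface at z = 0. Lengths are in mm, angles in rad, forces in N, time in s.
With the tool pointing down it reaches from about 275 to 825 mm from the base axis. Payload 4.9 kg.
Tool frame: the origin (TCP) lies at the very end of the fingers, on their centre line; the grasp point (between the pads) lies 19 mm behind it; z points along the fingers, y is the line along which they close (so a half turn about z gives the same grasp; the last joint's range is limited). The gripper opens to 85 mm and grips with 20 to 120 N. Pads are 22 mm wide; open, the fingers measure 114 mm over their backs; the gripper's body (76 mm by 85 mm) begins 54 mm behind the grasp point. The pads swing forward as they close: fully open they stand 13 mm farther back than shut.
Start: joints at [-1.299, 0.326, -0.193, 1.052, 0, 1.437], TCP at [217.128, -505.345, 199.181] pointing down, gripper open.
Joint ranges: [-2.65, 2.65], [-0.97, 1.79], [-1.3, 1.35], [-1.93, 2.1], [-1.47, 1.37], [-3.14, 3.14]. Speed limits (rad/s): [2.57, 2.57, 3.14, 3.14, 3.14, 3.14].

## Interface

Orientations are given as [roll, pitch, yaw] about the fixed x, y, z axes, in that order (R = Rz(yaw) Ry(pitch) Rx(roll)).
In Python, from bench import bot, solve_ik, imaging gives the robot as it stands. Calls block until the motion is done:
- bot.move_ptp(position, orientation): joint-space move of the TCP to a pose.
- bot.movel(position, rot=None, max_speed=150, threshold=None): straight line of the TCP; rot=None keeps the orientation; max_speed is the mean speed in mm/s. With threshold (N) it stops when the force on the tool has changed by that much, and returns True; else False.
- bot.move_j(angles): joint-space move.
- bot.grip(opening, effort=None): opening from 0.0 (shut) to 1.0 (fully open); effort is the grip in N (None keeps the last); returns when the fingers have stopped.
- bot.dwell(seconds).
- solve_ik(position, orientation): joint angles nearest the present ones, or None.
- bot.get_state(): the state.
- imaging.capture(name): name is "scene" or "top"; returns the picture (480x640x3 uint8, blue, green, red); there is no depth.
- imaging.camera_model(name): a dict with "K" (3x3 intrinsics, pixels), "k1" (the pictures are not rectified: a ray, as slopes to the right and down, at radius r is drawn at 1 + k1 r^2 times it, then the intrinsics apply), "position" and "rotation" of the camera in the world. Camera axes: x right, y up, looking along -z (the intrinsics and any distortion apply to the point x, -y, -z); pixel columns grow to the right and rows downward; lengths in mm; the calibration is good to about 2 mm. A picture is of the moment at which its call begins. camera_model takes no time and is no camera call.
A pose or a line that the arm cannot do raises bot.IKError and nothing moves.
- bot.sign_off(): hands the job in; it is judged then, once.
The state is a dict: "t": time; "qpos": joint angles; "joint_velocities": joint speeds; "effort": joint torques, N m; "tcp_pos": TCP position; "orientation": TCP orientation; "contact_force": force on the tool from outside, world axes, zero at the start; "wrist_torque": the same for the moment, N m; "opening": opening from 0.0 (shut) to 1.0 (fully open); "gripper_force": force on a finger pad.
Only numpy, scipy, OpenCV 4.12 (cv2) and the standard library are available. Lean on these libraries where they do the work, as an engineer would, in place of code of your own. Each camera call takes 0.05 s, during which the arm holds its last target. There are 200 camera calls.

## Task

Put the washed snack-box lids away. First tap both careless piles of dark wooden lids on their sides and ends, where they stand on the open counter, until the edges of each pile are flush; then slide each squared pile, flat, into the white rack in front of which it lies (the wide lids into the wide rack, the slim ones into the slim rack) until every lid is fully home against the rack's back wall. Leave the other things on the counter where they are.

Things in the scene. Friction and masses are not known exactly. Their poses are not given: they have to be found in the camera images.
- wide1: wide snack-box lid: a flat plain board of dark acacia wood, 150 mm long (its x axis), 120 mm wide (y), 8 mm thick (z), about 100 g, one of up to four alike that lie in one careless pile. Too wide to grip across; a pushed lid carries along those lying on it. Origin: centre of its underside.
- wide2: wide snack-box lid: a flat plain board of dark acacia wood, 150 mm long (its x axis), 120 mm wide (y), 8 mm thick (z), about 100 g, one of up to four alike that lie in one careless pile. Too wide to grip across; a pushed lid carries along those lying on it. Origin: centre of its underside.
- wide3: wide snack-box lid: a flat plain board of dark acacia wood, 150 mm long (its x axis), 120 mm wide (y), 8 mm thick (z), about 100 g, one of up to four alike that lie in one careless pile. Too wide to grip across; a pushed lid carries along those lying on it. Origin: centre of its underside.
- wide4: wide snack-box lid: a flat plain board of dark acacia wood, 150 mm long (its x axis), 120 mm wide (y), 8 mm thick (z), about 100 g, one of up to four alike that lie in one careless pile. Too wide to grip across; a pushed lid carries along those lying on it. Origin: centre of its underside.
- slim1: slim snack-box lid: a flat plain board of dark acacia wood, 130 mm long (its x axis), 104 mm wide (y), 8 mm thick (z), about 76 g, one of up to four alike that lie in one careless pile. Too wide to grip across; a pushed lid carries along those lying on it. Origin: centre of its underside.
- slim2: slim snack-box lid: a flat plain board of dark acacia wood, 130 mm long (its x axis), 104 mm wide (y), 8 mm thick (z), about 76 g, one of up to four alike that lie in one careless pile. Too wide to grip across; a pushed lid carries along those lying on it. Origin: centre of its underside.
- slim3: slim snack-box lid: a flat plain board of dark acacia wood, 130 mm long (its x axis), 104 mm wide (y), 8 mm thick (z), about 76 g, one of up to four alike that lie in one careless pile. Too wide to grip across; a pushed lid carries along those lying on it. Origin: centre of its underside.
- slim4: slim snack-box lid: a flat plain board of dark acacia wood, 130 mm long (its x axis), 104 mm wide (y), 8 mm thick (z), about 76 g, one of up to four alike that lie in one careless pile. Too wide to grip across; a pushed lid carries along those lying on it. Origin: centre of its underside.
- wide_rack: white rack for the wide lids, fixed to the counter, open in front and without a floor: lids slide in along the counter. Origin: on the counter at the centre of the mouth; x points into the rack, z up. Inside 126 mm wide, 40 mm high, 105 mm deep from mouth to back wall. Outside 144 mm wide, x -4.5 (rounded wall fronts) to 114 mm, 48 mm high; two straps cross its top.
- slim_rack: white rack for the slim lids, fixed to the counter, open in front and without a floor: lids slide in along the counter. Origin: on the counter at the centre of the mouth; x points into the rack, z up. Inside 110 mm wide, 40 mm high, 105 mm deep from mouth to back wall. Outside 128 mm wide, x -4.5 (rounded wall fronts) to 114 mm, 48 mm high; two straps cross its top.
- wide_home (a point): where the centre of the underside of the lowest wide lid lies when it is home against the back wall: on the counter 30 mm inside the wide rack's mouth, axes as the rack's; 45 mm of the lid then still stick out of the mouth.
- slim_home (a point): where the centre of the underside of the lowest slim lid lies when it is home against the back wall: on the counter 40 mm inside the slim rack's mouth, axes as the rack's; 25 mm of the lid then still stick out of the mouth.
- box1: open plastic snack box, 134 x 108 mm, 52 mm high, filled, about 300 g; origin: centre of its underside. Not part of the job.
- box2: open plastic snack box, 134 x 108 mm, 52 mm high, filled, about 300 g; origin: centre of its underside. Not part of the job.
- box3: open plastic snack box, 134 x 108 mm, 52 mm high, filled, about 300 g; origin: centre of its underside. Not part of the job.
- box4: open plastic snack box, 154 x 124 mm, 52 mm high, filled, about 300 g; origin: centre of its underside. Not part of the job.
- container: closed stainless steel sandwich container, 126 x 176 mm, 63 mm high, 0.5 kg; origin: centre of its underside. Not part of the job.
- canister: white ceramic canister with a hinged clip lid, 100 mm across, 130 mm high, 0.7 kg; origin: centre of its underside. Not part of the job.
- spatula: yellow silicone spatula lying on the counter, 250 mm long; origin near its middle. Not part of the job.
Things that resemble listed ones, but are neither listed nor needed, are in the scene too. What is shaped like the slim4 but purple is not meant.

How it is judged (in metres and radians):
On the way:
1. both piles lie squared on the counter outside the racks: in each pile the lids' centres are within 4 mm and their edges parallel within 0.04 rad of one another, flat and at rest (horizontal distance between wide1 and wide2 below 0.004 m and angle between the x axis of wide1 and the x axis of wide2, either way round below 0.04 rad and horizontal distance between each of wide1, wide2 and wide3 below 0.004 m and angle between the x axis of each of wide1, wide2 and the x axis of wide3, either way round below 0.04 rad and horizontal distance between each of wide1, wide2, wide3 and wide4 below 0.004 m and angle between the x axis of each of wide1, wide2, wide3 and the x axis of wide4, either way round below 0.04 rad and horizontal distance between slim1 and slim2 below 0.004 m and angle between the x axis of slim1 and the x axis of slim2, either way round below 0.04 rad and horizontal distance between each of slim1, slim2 and slim3 below 0.004 m and angle between the x axis of each of slim1, slim2 and the x axis of slim3, either way round below 0.04 rad and horizontal distance between each of slim1, slim2, slim3 and slim4 below 0.004 m and angle between the x axis of each of slim1, slim2, slim3 and the x axis of slim4, either way round below 0.04 rad and angle between each of wide1, wide2, wide3, wide4, slim1, slim2, slim3, slim4's own z axis and vertical below 0.06 rad and x of each of wide1, wide2, wide3, wide4 in the frame of wide_rack below -0.075 m and x of each of slim1, slim2, slim3, slim4 in the frame of slim_rack below -0.065 m and linear speed of each of wide1, wide2, wide3, wide4, slim1, slim2, slim3, slim4 below 0.02 m/s), for 0.3 s.
At the end, for the whole second after the job is handed in: Every lid lies flat in its own rack, at rest, its far edge within 6 mm of the back wall, its centre within 6 mm of the rack's middle line and its length along that line within 0.08 rad (x of each of wide1, wide2, wide3, wide4 in the frame of wide_rack above 0.024 m and y of wide1 in the frame of wide_rack between -0.006 and 0.006 m and z of each of wide1, wide2, wide3, wide4 in the frame of wide_rack below 0.036 m and angle between the x axis of each of wide1, wide2, wide3, wide4 and the x axis of wide_rack, either way round below 0.08 rad and y of wide2 in the frame of wide_rack between -0.006 and 0.006 m and y of wide3 in the frame of wide_rack between -0.006 and 0.006 m and y of wide4 in the frame of wide_rack between -0.006 and 0.006 m and x of each of slim1, slim2, slim3, slim4 in the frame of slim_rack above 0.034 m and y of slim1 in the frame of slim_rack between -0.006 and 0.006 m and z of each of slim1, slim2, slim3, slim4 in the frame of slim_rack below 0.036 m and angle between the x axis of each of slim1, slim2, slim3, slim4 and the x axis of slim_rack, either way round below 0.08 rad and y of slim2 in the frame of slim_rack between -0.006 and 0.006 m and y of slim3 in the frame of slim_rack between -0.006 and 0.006 m and y of slim4 in the frame of slim_rack between -0.006 and 0.006 m and angle between each of wide1, wide2, wide3, wide4, slim1, slim2, slim3, slim4's own z axis and vertical below 0.06 rad and linear speed of each of wide1, wide2, wide3, wide4, slim1, slim2, slim3, slim4 below 0.02 m/s); the robot touches nothing.
It fails at once if a snack box, the sandwich container, the canister or the spatula is shifted more than 30 mm (distance of any of box1, box2, box3, box4, container, canister, spatula from where it was at the start of the episode above 0.03 m).
Of wide3, wide4, slim3, slim4 only 1 to 4 are there at a start; the rules pass over those that are not, and their reading is None.
At some moment in a run one of wide1, wide2, wide3, wide4, slim1, slim2, slim3, slim4 may be knocked a few centimetres aside while the robot is not near it.
It also fails if it takes over 210 s, if anything falls off the work surface, if the arm or the gripper's body presses on something with over 40 N, if the wrist force passes 120 N, or if a joint passes its speed limit or range.

## Working session

There is one attempt and no reset: what is moved stays moved. The work goes in short steps, each a Python script; the robot and the scene stay as the last script left them, time stands still between calls to the robot, and variables do not carry over. Pictures are saved under pics/ and viewed, at most 14 in all, crops included, and the job is handed in when it is done.

```bash
ls; mkdir -p pics; python3 - <<'E'
from bench import bot, imaging
import cv2
for n in("scene","top"):
    cv2.imwrite(f"pics/{n}0.png",imaging.capture(n)); print(imaging.camera_model(n))
print(bot.get_state())
E
```

```text
pics
{'K': array([[603.19328571,   0.        , 312.88095032],
       [  0.        , 603.19328571, 244.2442129 ],
       [  0.        ,   0.        ,   1.        ]]), 'k1': -0.18153875488354426, 'position': array([1078.59155198, -501.17282204, 1262.49468759]), 'rotation': array([0.55444099, 0.00602352, 0.79090742])}
{'K': array([[451.02218279,   0.        , 320.23084179],
       [  0.        , 451.02218279, 245.82018072],
       [  0.        ,   0.        ,   1.        ]]), 'k1': -0.10416333085946519, 'position': array([ 391.01573843,   17.79557876, 1073.22100675]), 'rotation': array([ 0.15717533,  0.01466114, -1.57379753])}
{'t': 0.1, 'qpos': array([-1.29922521e+00,  3.26854632e-01, -1.93458805e-01,  1.05196008e+00,
        1.17609779e-05,  1.43657695e+00]), 'joint_velocities': array([-0.00098915, -0.00168587,  0.00064145, -0.00026913,  0.00049662,
       -0.00114428]), 'effort': array([ 2.68633366e-04, -4.44239044e+01,  2.63038176e+01,  7.85253709e-03,
       -1.67235271e-04, -1.92999067e-05]), 'tcp_pos': array([ 216.96926024, -504.81229316,  198.49790438]), 'orientation': array([-3.14013032e+00, -2.09328585e-04,  4.05790329e-01]), 'contact_force': array([-0.50312172, -0.28862026,  0.0347318 ]), 'wrist_torque': array([ 0.00354282, -0.03106791,  0.02226752]), 'gripper_force': 0.0, 'opening': 0.9970024740966389}
```

View pics/scene0.png

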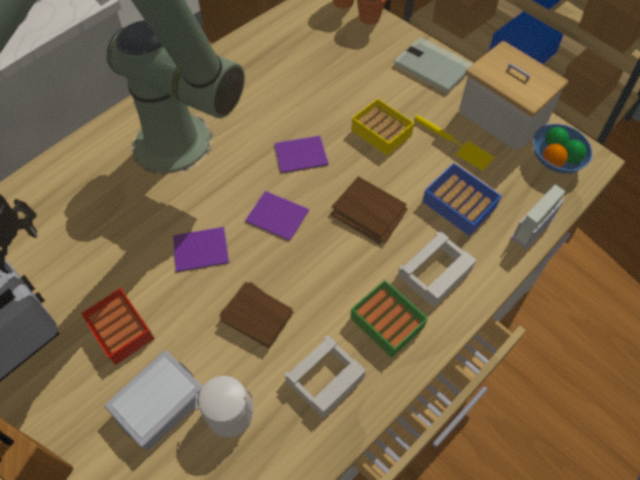

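View pics/top0.png

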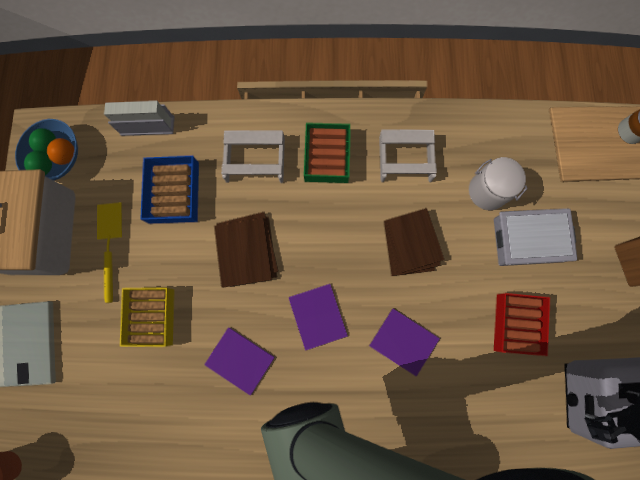

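Top view: wide pile at about (247,250) with its rack at (253,155). Slim pile at (414,242) with its rack at (408,155). Purple decoys lie at (240,360), (318,317) and (404,341). I'll zoom in for corners.

```bash
cat > h.py <<'E'
import numpy as np, cv2
from scipy.spatial.transform import Rotation as R
from bench import bot, imaging
def cam(n):
    m=imaging.camera_model(n); return m['K'],np.array([m['k1'],0,0,0.]),np.array(m['position']),R.from_euler('xyz',m['rotation']).as_matrix()@np.diag([1,-1,-1])
def unproj(n,uv,z):
    K,d,p,M=cam(n)
    q=cv2.undistortPoints(np.array(uv,float).reshape(-1,1,2),K,d)[:,0]
    r=np.c_[q,np.ones(len(q))]@M.T
    return p+r*((z-p[2])/r[:,2])[:,None]
def proj(n,P):
    K,d,p,M=cam(n)
    return cv2.projectPoints(((np.atleast_2d(np.array(P,float))-p)@M)[:,None],np.zeros(3),np.zeros(3),K,d)[0][:,0]
def crop(n,x0,y0,x1,y1,s,out,img=None):
    im=imaging.capture(n) if img is None else img
    cv2.imwrite(out,cv2.resize(im[y0:y1,x0:x1],None,fx=s,fy=s,interpolation=cv2.INTER_CUBIC)); return im
E
python3 - <<'E'
from h import *
im=cv2.imread('pics/top0.png'); crop('top',205,115,465,300,3,'pics/c1.png',im)
im=cv2.imread('pics/scene0.png'); crop('scene',210,165,490,425,2.3,'pics/c2.png',im)
E
```

```text
(no output)
```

View pics/c1.png

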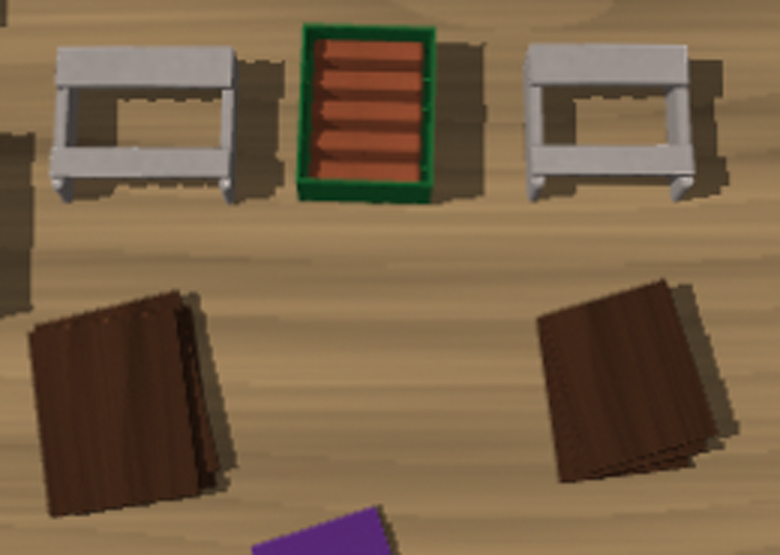

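View pics/c2.png

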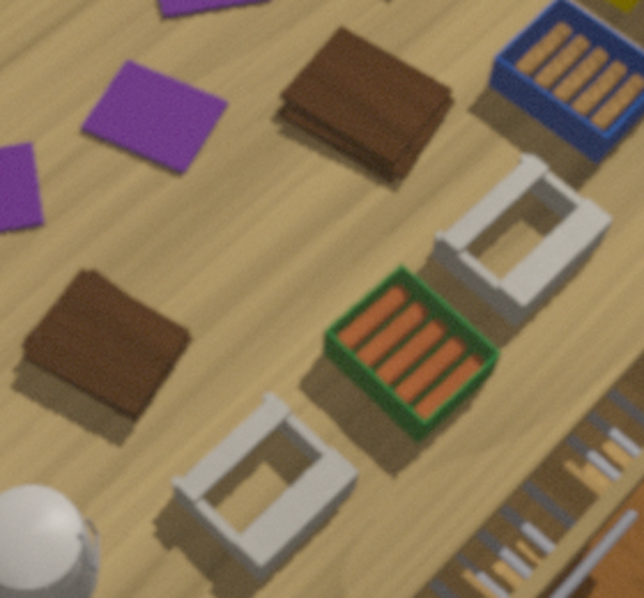

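```bash
python3 - <<'E'
from h import *
np.set_printoptions(precision=1,suppress=True)
f=lambda a:(np.array(a)+.5)/3-.5+[205,115]
g=lambda a:(np.array(a)+.5)/2.3-.5+[210,165]
def show(n,P):
    print(n); print(P[:,:2]); print('edges',np.linalg.norm(np.roll(P,-1,0)-P,axis=1),'c',P.mean(0),'yaws',[np.degrees(np.arctan2(*(b-a)[[1,0]])).round(1) for a,b in zip(P,np.roll(P,-1,0))])
show('wr',unproj('top',f([[57,46],[234,46],[237,177],[52,177]]),48))
show('sr',unproj('top',f([[528,44],[688,44],[693,173],[530,173]]),48))
# scene: backleft, backright(-y), front -y, front +y
show('wr s',unproj('scene',g([[610,217],[522,305],[438,238],[530,158]]),48))
show('sr s',unproj('scene',g([[357,472],[260,570],[176,484],[270,398]]),48))
for z in (16,24,32):
  show(f'w{z}',unproj('top',f([[30,332],[180,292],[199,495],[50,516]]),z))
  show(f'w scene{z}',unproj('scene',g([[453,98],[390,180],[282,97],[342,28]]),z)[:, :])
  show(f's{z}',unproj('top',f([[538,318],[664,281],[717,436],[560,482]]),z))
  show(f's scene{z}',unproj('scene',g([[190,338],[138,416],[24,343],[90,270]]),z))
E
```

```text
wr
[[840.7 266.9]
 [838.1 122.5]
 [727.4 118.6]
 [729.3 266.5]]
edges [144.5 110.8 147.9 111.4] c [783.8 193.6  48. ] yaws [np.float64(-91.0), np.float64(-178.0), np.float64(89.3), np.float64(0.2)]
sr
[[ 837.9 -114.6]
 [ 838.2 -244.5]
 [ 729.  -242.6]
 [ 729.1 -113. ]]
edges [129.9 109.2 129.7 108.8] c [ 783.5 -178.7   48. ] yaws [np.float64(-89.9), np.float64(179.0), np.float64(90.0), np.float64(-0.9)]
wr s
[[837.9 264.5]
 [836.9 121.6]
 [728.  119.9]
 [733.5 261.5]]
edges [142.9 108.9 141.7 104.4] c [784.1 191.8  48. ] yaws [np.float64(-90.4), np.float64(-179.1), np.float64(87.8), np.float64(1.6)]
sr s
[[ 838.6 -119.3]
 [ 840.8 -247.8]
 [ 729.6 -245.2]
 [ 730.2 -123.5]]
edges [128.5 111.2 121.7 108.5] c [ 784.8 -183.9   48. ] yaws [np.float64(-89.0), np.float64(178.6), np.float64(89.7), np.float64(2.2)]
w16
[[610.1 287.5]
 [641.9 166.6]
 [478.6 148.9]
 [462.2 266.6]]
edges [125.  164.3 118.9 149.3] c [548.2 217.4  16. ] yaws [np.float64(-75.2), np.float64(-173.8), np.float64(97.9), np.float64(8.0)]
w scene16
[[614.1 282.3]
 [636.2 153.5]
 [480.2 149.3]
 [461.2 266.7]]
edges [130.7 
[... 1509 characters left out ...]
oat64(-75.2), np.float64(-173.8), np.float64(97.9), np.float64(8.0)]
w scene32
[[620.1 272.3]
 [641.8 145.1]
 [487.9 140.9]
 [469.1 256.8]]
edges [129.  154.  117.4 151.8] c [554.7 203.8  32. ] yaws [np.float64(-80.3), np.float64(-178.5), np.float64(99.2), np.float64(5.8)]
s32
[[ 615.4 -118.1]
 [ 644.9 -219.1]
 [ 521.  -255.6]
 [ 486.  -131.9]]
edges [105.2 129.2 128.6 130.1] c [ 566.8 -181.2   32. ] yaws [np.float64(-73.7), np.float64(-163.6), np.float64(105.8), np.float64(6.1)]
s scene32
[[ 625.8 -128.9]
 [ 650.3 -220.7]
 [ 515.3 -248.7]
 [ 500.3 -148.3]]
edges [ 95.1 137.9 101.5 127.1] c [ 572.9 -186.7   32. ] yaws [np.float64(-75.1), np.float64(-168.3), np.float64(98.5), np.float64(8.8)]
```

```bash
cat >> h.py <<'E'
C={'w':(550,193,75,60),'s':(566,-180,65,52)}   # target centre, half length, half width
HT=11; UP=75
def goto(x,y,z,yaw,v=250):
    bot.movel([x,y,z],[np.pi,0,yaw],max_speed=v)
def tap(p,side,out,over,z,v=70,yawx=0,lat=0):
    """push from side (+x,-x,+y,-y): face starts `out` beyond nominal edge, ends `over` inside it"""
    cx,cy,a,b=C[p]; s=1 if side[0]=='+' else -1; e=a if side[1]=='x' else b
    yaw=yawx if side[1]=='x' else yawx+np.pi/2
    P=lambda d:(cx+s*(e+HT+d),cy+lat) if side[1]=='x' else (cx+lat,cy+s*(e+HT+d))
    goto(*P(out),UP,yaw,350); goto(*P(out),z,yaw,200)
    goto(*P(-over),z,yaw,v); f=bot.get_state()['contact_force']
    goto(*P(8),z,yaw,150); goto(*P(8),UP,yaw,250)
    print(p,side,f.round(1),round(bot.get_state()['t'],1))
E
python3 - <<'E'
from h import *
np.set_printoptions(precision=1,suppress=True)
print(unproj('top',[[502,178],[525,178]],130),unproj('scene',[[223,392]],130))
print('container',unproj('top',[[496,212],[496,265]],63))
print('start',bot.get_state()['qpos'])
bot.move_ptp([560,10,UP],[np.pi,0,0]); bot.grip(0.7); s0=bot.get_state(); print(s0['tcp_pos'],s0['opening'],s0['qpos'])
r=bot.movel([560,10,-12],max_speed=25,threshold=4); s=bot.get_state(); print(r,s['tcp_pos'],s['contact_force'])
bot.movel([560,10,UP],max_speed=150); print(bot.get_state()['t'])
E
```

```text
[[ 689.6 -369.4  130. ]
 [ 690.  -422.   130. ]] [[ 692.1 -374.5  130. ]]
container [[ 628.5 -376.2   63. ]
 [ 504.8 -368.    63. ]]
start [-1.3  0.3 -0.2  1.1  0.   1.4]
[560.    9.7  75. ] 0.7002208642747345 [-0.1  0.5 -0.3  0.8 -0.   3. ]
False [560.1  10.  -11.9] [-0.   0.4  0.7]
7.1083
```

```bash
sed -i 's/yaw=yawx if side\[1\]==.x. else yawx+np.pi\/2/yaw=np.pi+yawx if side[1]=="x" else yawx+np.pi\/2/' h.py; python3 - <<'E'
from h import *
np.set_printoptions(precision=1,suppress=True)
bot.move_ptp([560,10,UP],[np.pi,0,np.pi])
bot.movel([560,10,-5],max_speed=100)
r=bot.movel([560,10,-25],max_speed=10,threshold=3); s=bot.get_state(); print(r,s['tcp_pos'],s['contact_force'],s['qpos'])
im=crop('top',240,160,400,280,5,'pics/g1.png')
bot.movel([560,10,UP],max_speed=150); print(bot.get_state()['t'])
E
```

```text
False [560.  10. -25.] [-0.4 -0.3  0.6] [-0.1  0.6 -0.4  0.6  0.  -0.1]
13.725
```

View pics/g1.png

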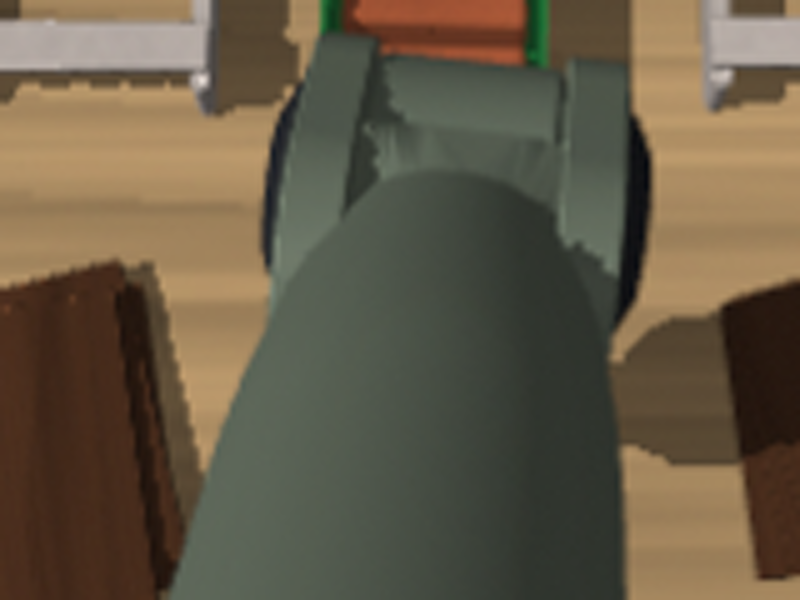

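The top view shows only the arm covering the gripper, so I'll use the scene camera for the fingertip.

```bash
python3 - <<'E'
from h import *
np.set_printoptions(precision=1,suppress=True)
bot.movel([560,10,-10],max_speed=150)
P=proj('scene',[[560,10,0],[560,40,0],[560,-20,0]]);print(P)
x,y=P[0].astype(int)
crop('scene',x-80,y-90,x+80,y+30,5,'pics/g2.png'); s=bot.get_state();print(s['contact_force'],s['effort'],s['tcp_pos'])
E
```

```text
[[315.5 263.1]
 [324.3 255.6]
 [306.6 270.8]]
[ 0.8 -0.5  0.4] [ -0.  -48.7  18.8   0.   -0.   -0. ] [560.7   9.9  -9.4]
```

View pics/g2.png

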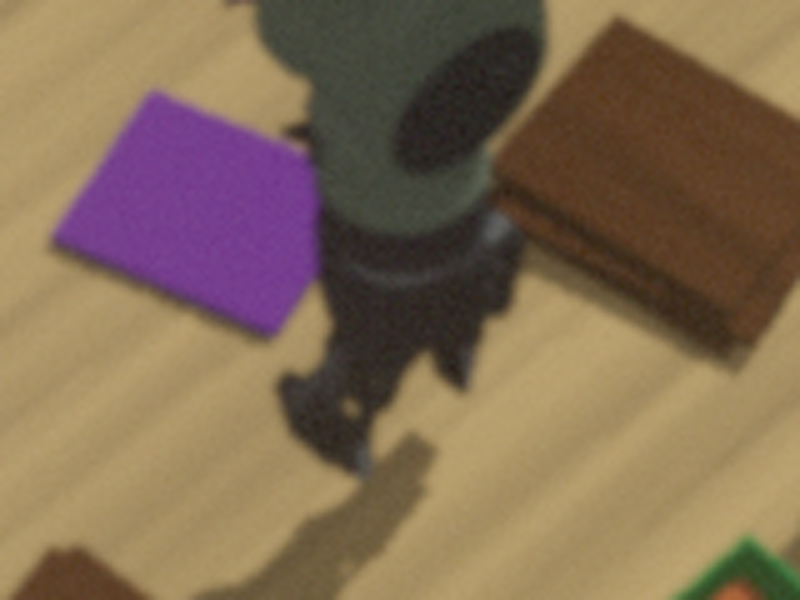

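The fingertips sit at about (362,470) and (462,385) in the crop, still clearly above the counter at TCP z=-10. I'll probe deeper.

```bash
python3 - <<'E'
from h import *
np.set_printoptions(precision=1,suppress=True)
bot.movel([560,10,-20],max_speed=100)
for z in range(-23,-42,-3):
    r=bot.movel([560,10,z],max_speed=15,threshold=4); bot.dwell(.1);s=bot.get_state(); print(z,r,s['tcp_pos'],s['contact_force'],s['effort'][1:3])
    if r or abs(s['contact_force'][2])>3: break
bot.movel([560,10,UP],max_speed=150); print(bot.get_state()['t'],bot.get_state()['tcp_pos'])
E
```

```text
-23 False [560.1  10.  -22.9] [-0.1 -0.6  0.8] [-49.9  18.7]
-26 False [560.  10. -26.] [ 0.6  0.6 -0.2] [-49.9  18.5]
-29 False [560.  10. -29.] [-0.2  0.4 -0.6] [-50.   18.4]
-32 False [560.  10. -32.] [-0.3  1.1 -1. ] [-50.1  18.3]
-35 False [560.  10. -35.] [-0.3  0.4  0.5] [-50.1  18.1]
-38 True [560.4  10.  -37.1] [-0.4 -0.8  5.2] [-47.6  17.2]
18.2333 [559.2  10.1  74.1]
```

```bash
python3 - <<'E'
from h import *
np.set_printoptions(precision=1,suppress=True)
print(proj('scene',[[560,-20,26],[560,-30,26],[560,40,26],[560,50,26]]))
for o in (0.4,0.0):
    bot.grip(o); bot.movel([560,10,6],max_speed=200)
    r=bot.movel([560,10,-40],max_speed=30,threshold=4); s=bot.get_state(); print(o,r,s['tcp_pos'],s['contact_force'])
    bot.movel([560,10,s['tcp_pos'][2]+3],max_speed=100)
    if o==.4:
        x,y=315,255; crop('scene',x-50,y-45,x+50,y+30,6,'pics/g3.png')
    bot.movel([560,10,UP if o==0 else 15],max_speed=200)
print(bot.get_state()['t'])
E
```

```text
[[306.5 265.4]
 [303.4 268. ]
 [324.4 250. ]
 [327.3 247.5]]
0.4 True [559.7  10.  -32.9] [-1.4 -0.1  6.6]
0.0 True [559.8  10.  -32. ] [-0.7 -0.1  4.8]
23.6833
```

View pics/g3.png

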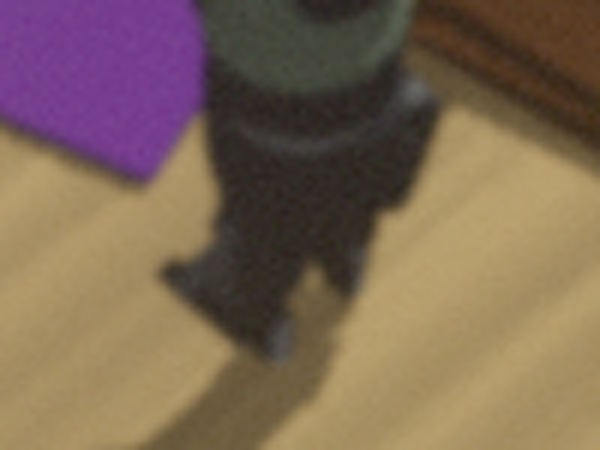

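```bash
sed -i 's/UP=75/UP=35/' h.py; python3 - <<'E'
from h import *
bot.movel([560,10,UP+15],max_speed=150); bot.grip(0.7)
for side,out in (('+y',30),('-y',50),('-x',45),('+x',40)): tap('s',side,out,1,-33)
goto(560,10,80,np.pi/2); 
bot.movel([450,10,120],max_speed=250)
crop('top',205,115,465,300,3,'pics/c3.png'); crop('scene',210,165,490,425,2.3,'pics/c3s.png')
E
```

```text
s +y [-1.2 -0.2  0. ] 28.1
s -y [ 0.5 -0.7 -1.2] 30.8
s -x [ 0.4 -1.  -0.7] 34.5
s +x [ 0.3  0.1 -0.5] 37.1
```

View pics/c3.png

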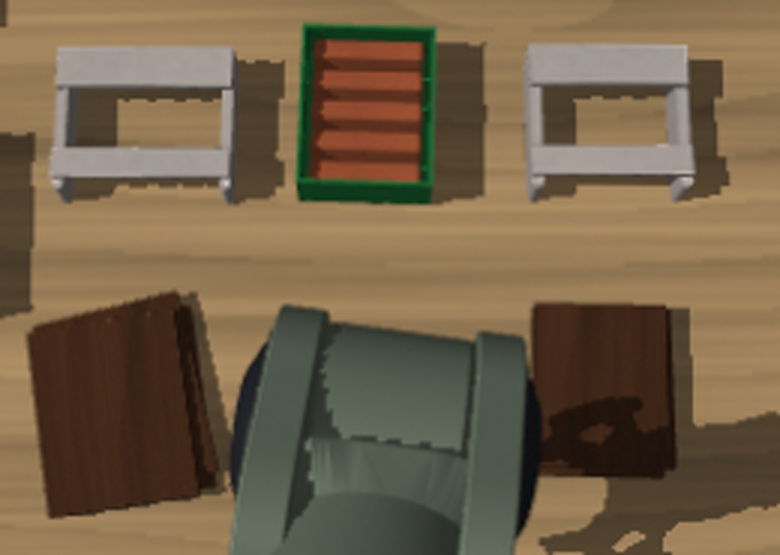

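The slim pile is now nearly square at about (532–675, 303–475) in the crop. Next I'll refine it and square the wide pile.

```bash
python3 - <<'E'
from h import *
goto(450,10,UP,np.pi/2); goto(560,10,UP,np.pi/2)
for side,out in (('-y',35),('+y',60),('-x',35),('+x',40),('+y',15),('-y',15),('+x',12),('-x',12)): tap('w',side,out,1.5,-33)
for side,out in (('+y',15),('-y',15),('+x',12),('-x',12)): tap('s',side,out,1.5,-33)
bot.movel([450,-330,100],max_speed=250); bot.movel([330,-330,150],max_speed=250)
im=crop('top',205,115,465,300,3,'pics/c4.png'); cv2.imwrite('pics/top4.png',im); im=crop('scene',210,165,490,425,2.3,'pics/c4s.png'); cv2.imwrite('pics/scene4.png',im)
print(bot.get_state()['t'])
E
```

```text
w -y [-0.1  0.1 -0.1] 42.8
w +y [-0.3 -0.4  0.8] 45.8
w -x [ 0.3 -0.1 -0.6] 49.3
w +x [ 0.4  0.4 -0.4] 52.0
w +y [-0.2 -0.3  0. ] 55.3
w -y [-1.1 -0.3  1.2] 57.5
w +x [ 0.9 -0.5  0.6] 60.7
w -x [-0.6  0.7  0.3] 62.9
s +y [-0.3  0.7  1.2] 66.2
s -y [-0.1 -6.8 18.5] 68.3
s +x [-0.3 -0.3  0.3] 71.5
s -x [ 0.9  0.1 -0.7] 73.7
75.25
```

View pics/c4.png

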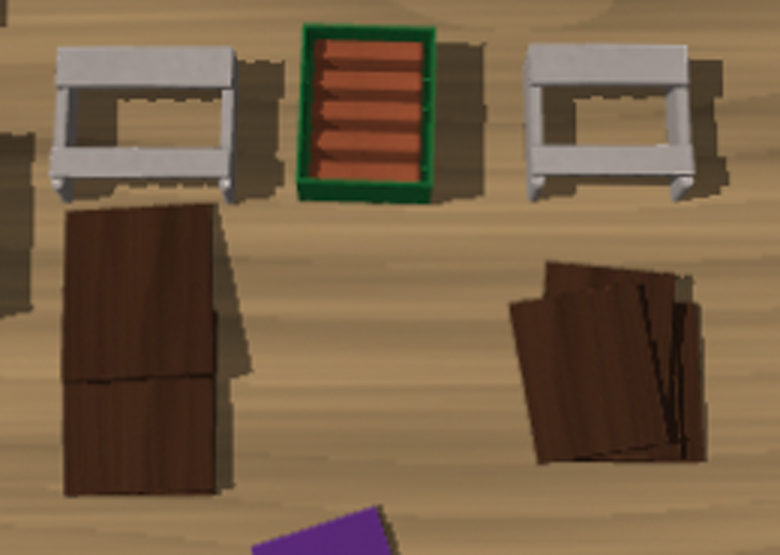

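View pics/c4s.png

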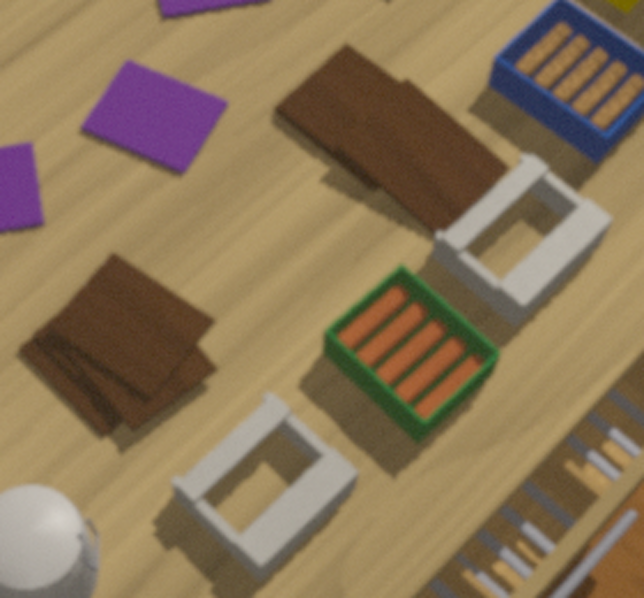

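The top wide lid was knocked about 90 mm toward its rack. Its far edge is at row 205 and its near edge at row 375, so it leans down to the counter. My last slim -y tap came down on lids (18 N upward force) and spread the slim pile. I'll measure both piles.

```bash
python3 - <<'E'
from h import *
np.set_printoptions(precision=0,suppress=True)
f=lambda a:(np.array(a)+.5)/3-.5+[205,115]
g=lambda a:(np.array(a)+.5)/2.3-.5+[210,165]
print('tilt far',unproj('top',f([[65,211],[215,205]]),8)); 
for z in (16,24,32): print(z,'near',unproj('top',f([[62,383],[215,374]]),z)[:,:2].ravel(),'scene',unproj('scene',g([[378,188],[405,82]]),z)[:,:2].ravel())
for z in (8,16,24): print('pile near',z,unproj('top',f([[66,494],[215,494]]),z)[:,:2].ravel(),'scene',unproj('scene',g([[275,110],[346,45]]),z)[:,:2].ravel())
print('far scene',unproj('scene',g([[440,235],[513,168]]),8)[:,:2].ravel())
print('slim top24',unproj('top',f([[510,302],[640,283],[673,441],[540,463]]),24)[:,:2].ravel(),'right',unproj('top',f([[697,305],[706,460]]),8)[:,:2].ravel(),'far',unproj('top',f([[547,262],[675,275]]),16)[:,:2].ravel())
E
```

```text
tilt far [[713. 264.   8.]
 [717. 140.   8.]]
16 near [568. 260. 575. 137.] scene [634. 137. 562. 261.]
24 near [567. 258. 573. 137.] scene [637. 133. 566. 256.]
32 near [566. 256. 572. 136.] scene [640. 129. 569. 251.]
pile near 8 [480. 256. 480. 137.] scene [483. 135. 477. 257.]
pile near 16 [480. 254. 479. 136.] scene [487. 131. 481. 252.]
pile near 24 [479. 253. 479. 135.] scene [491. 127. 485. 247.]
far scene [716. 145. 717. 263.]
slim top24 [ 630.  -97.  645. -202.  518. -223.  502. -118.] right [ 631. -251.  505. -252.] far [ 665. -129.  654. -232.]
```

```bash
cat >> h.py <<'E'
def drag(x,y,yaw,dx,dy,z0,n,lo=4,hi=10):
    goto(x,y,UP+15,yaw); goto(x,y,z0,yaw,200)
    r=bot.movel([x,y,-36],max_speed=25,threshold=5); z=bot.get_state()['tcp_pos'][2]; print('touch',r,z.round(1))
    for i in range(1,n+1):
        goto(x+dx*i/n,y+dy*i/n,z,yaw,60); f=bot.get_state()['contact_force']; print(f.round(0),round(z,1),end=' ')
        z+= -0.7 if f[2]<lo else (0.7 if f[2]>hi else 0)
    bot.movel([x+dx,y+dy,UP+15],max_speed=200); print(round(bot.get_state()['t'],1))
E
python3 - <<'E'
from h import *
bot.movel([450,-330,90],max_speed=300); bot.movel([500,10,90],[np.pi,0,np.pi],max_speed=300)
drag(668,197,np.pi,-58,0,-15,10)
bot.movel([500,10,90],max_speed=300)
im=crop('top',205,115,465,300,3,'pics/c5.png'); cv2.imwrite('pics/top5.png',im)
E
```

```text
touch True -18.6
[0. 1. 6.] -18.6 [1. 0. 6.] -18.6 [ 2. -2.  7.] -18.6 [ 3. -1.  7.] -18.6 [ 2. -0.  6.] -18.6 [ 3. -0.  7.] -18.6 [ 3. -0.  8.] -18.6 [ 3. -0.  8.] -18.6 [ 3. -1.  8.] -18.6 [3. 0. 7.] -18.6 82.2
```

View pics/c5.png

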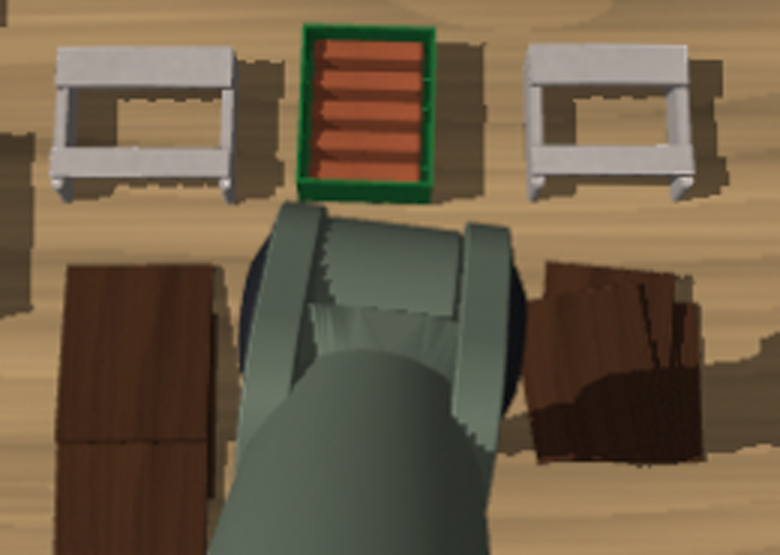

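The drag pulled back both the top lid and the one under it: the top lid's far edge is at row 265 and the second lid's far edge at row 440. I'll tap again with wider approaches, guard the descents, and check by segmentation.

```bash
python3 - <<'E'
s=open('h.py').read()
s=s.replace("goto(*P(out),z,yaw,200)\n","""goto(*P(out),0,yaw,250)
    if bot.movel([*P(out),z],max_speed=100,threshold=5):
        f=bot.get_state(); goto(*P(out),UP,yaw,200); print('HIT',p,side,f['tcp_pos'].round(0),f['contact_force'].round(1)); return
""")
s+='''
def wood(n,im,p):
    """rect of dark wood around pile p: corners unprojected at z=24"""
    hsv=cv2.cvtColor(im,cv2.COLOR_BGR2HSV); b,g,r=[im[...,i].astype(int) for i in range(3)]
    m=((r<105)&(r-b>14)&(r-b<75)&(g-b>0)&(r-g>8)).astype(np.uint8)
    c=proj(n,[[C[p][0],C[p][1],20]])[0].astype(int); k=np.zeros_like(m); k[max(0,c[1]-75):c[1]+60,c[0]-50:c[0]+50]=1
    m=cv2.morphologyEx(m*k,cv2.MORPH_OPEN,np.ones((3,3),np.uint8))
    cs=max(cv2.findContours(m,0,2)[0],key=cv2.contourArea)
    for z in (8,24):
        P=unproj(n,cs[:,0].astype(float),z)[:,:2].astype(np.float32); (q,wh,a)=cv2.minAreaRect(P)
        print(n,p,'z',z,'c',np.round(q,1),'size',np.round(wh,1),'ang',round(a,1),'area',round(cv2.contourArea(P)/100), 'min',P.min(0).round(),'max',P.max(0).round())
    return m
'''
open('h.py','w').write(s)
E
python3 - <<'E'
from h import *
im=cv2.imread('pics/top0.png'); [wood('top',im,p) for p in 'ws']
im=cv2.imread('pics/top4.png'); [wood('top',im,p) for p in 'ws']
goto(560,10,UP,np.pi)
tap('w','+x',65,45,-33); tap('w','-x',70,1.5,-33)
for side,out in (('-y',30),('+y',30)): tap('w',side,out,1.5,-33)
for side,out in (('+y',56),('-y',45),('+x',50),('-x',30)): tap('s',side,out,1.5,-33)
bot.movel([450,-330,100],max_speed=300); bot.movel([330,-330,150],max_speed=300)
for n in('top','scene'):
    im=imaging.capture(n); cv2.imwrite(f'pics/{n}6.png',im); [wood(n,im,p) for p in 'ws']
print(bot.get_state()['t'])
E
```

```text
top w z 8 c [553.6 207.1] size [167.6 154. ] ang 9.9 area 234 min [464. 122.] max [644. 289.]
top w z 24 c [551.1 204.2] size [165.1 151.7] ang 9.9 area 227 min [463. 120.] max [640. 285.]
top s z 8 c [ 570.8 -199.4] size [152.1 147.8] ang 6.7 area 192 min [ 489. -278.] max [ 649. -121.]
top s z 24 c [ 568.1 -196.1] size [149.8 145.5] ang 6.7 area 186 min [ 487. -273.] max [ 645. -119.]
top w z 8 c [597.4 187. ] size [239.8 148.5] ang 1.8 area 322 min [478. 113.] max [717. 264.]
top w z 24 c [594.3 184.5] size [236.2 146.3] ang 1.8 area 312 min [477. 111.] max [712. 260.]
top s z 8 c [ 584.8 -176.8] size [155.2 163.6] ang 89.6 area 219 min [ 503. -254.] max [667. -99.]
top s z 24 c [ 581.9 -173.8] size [152.9 161.2] ang 89.6 area 213 min [ 501. -250.] max [663. -98.]
w +x [2.7 0.3 1.6] 87.8
HIT w -x [396. 193. -25.] [ 0.6 -0.1  0.8]
w -y [ 0.  -0.8  0.1] 93.5
w +y [ 0.7  0.3 -0.7] 96.2
s +y [-0.7  0.5  1.2] 99.8
s -y [-0.4 -1.   0.5] 102.7
s +x [-0.3 -0.8  0.2] 106.7
HIT s -x [ 460. -180.  -33.] [ 0.3 -0.8  0.5]
top w z 8 c [494.6 182.6] size [146.1 165.4] ang 89.7 area 230 min [412. 110.] max [578. 256.]
top w z 24 c [493.  180.1] size [143.9 162.9] ang 89.7 area 224 min [412. 108.] max [575. 253.]
top s z 8 c [ 547.1 -180.1] size [165.3 143. ] ang 0.1 area 218 min [ 465. -252.] max [ 630. -108.]
top s z 24 c [ 544.8 -177.1] size [162.8 140.9] ang 0.1 area 212 min [ 463. -248.] max [ 626. -107.]
scene w z 8 c [479.6 181.7] size [147.9 201.7] ang 87.8 area 250 min [379. 107.] max [580. 258.]
scene w z 24 c [487.3 173. ] size [146.  199.1] ang 87.8 area 244 min [388.  99.] max [586. 248.]
scene s z 8 c [ 542.1 -181.4] size [142.6 177.9] ang 90.0 area 226 min [ 453. -253.] max [ 631. -110.]
scene s z 24 c [ 548.9 -185.4] size [140.8 175.7] ang 90.0 area 221 min [ 461. -256.] max [ 637. -115.]
109.9583
```

```bash
python3 - <<'E'
from h import *
a=cv2.imread('pics/top6.png')[115:330,205:465]; b=cv2.imread('pics/scene6.png')[165:380,210:470]
f=lambda x:cv2.resize(x,None,fx=1.53*1.0,fy=1.53,interpolation=cv2.INTER_CUBIC)
a2=cv2.imread('pics/top6.png')[185:325,205:300]; a3=cv2.imread('pics/top6.png')[185:325,365:460]
c=lambda x:cv2.resize(x,(400,590),interpolation=cv2.INTER_CUBIC)
cv2.imwrite('pics/v6.png',np.hstack([c(a2),c(a3)]))
E
```

```text
(no output)
```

View pics/v6.png

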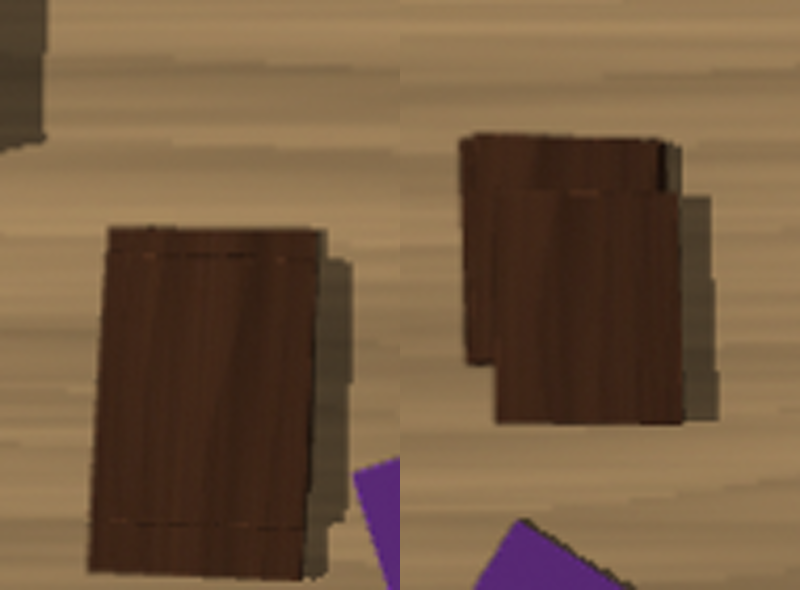

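Lower lids were being missed. My contact heights (-25 at r=440, -33 at r=494, -36 at r=560) show the tip offset growing with reach, so at long reach the fingers passed over the bottom lid. I'll probe the counter at the start of every tap.

```bash
cat >> h.py <<'E'
SL=-0.065
def tap(p,side,out,over,v=80,lift=3.3,back=8):
    cx,cy,a,b=C[p]; s=1 if side[0]=='+' else -1; X=side[1]=='x'; e=a if X else b
    yaw=np.pi if X else np.pi/2
    P=lambda d:(cx+s*(e+HT+d),cy) if X else (cx,cy+s*(e+HT+d))
    ex=SL*np.hypot(*P(out))
    goto(*P(out),25,yaw,400); goto(*P(out),ex+12,yaw,250); bot.dwell(.1)
    r=bot.movel([*P(out),ex-14],max_speed=35,threshold=4); st=bot.get_state(); zt=st['tcp_pos'][2]
    if abs(zt-ex)>8: goto(*P(out),25,yaw,250); print('BAD',p,side,r,round(zt-ex,1),st['contact_force'].round(1)); return
    Z=lambda d:zt+lift+SL*(np.hypot(*P(d))-np.hypot(*P(out)))
    goto(*P(out),Z(out),yaw,100); goto(*P(-over),Z(-over),yaw,v); f=bot.get_state()['contact_force']
    goto(*P(back),Z(back),yaw,150); goto(*P(back),25,yaw,300)
    print(p,side,r,'r',np.hypot(*P(out)).round(),'zt',round(zt,1),f.round(1),round(bot.get_state()['t'],1))
def look(i):
    goto(450,-330,90,np.pi/2,400); bot.movel([330,-330,150],max_speed=400)
    for n in('top','scene'):
        im=imaging.capture(n); cv2.imwrite(f'pics/{n}{i}.png',im); [wood(n,im,p) for p in 'ws']
    print(bot.get_state()['t'])
E
python3 - <<'E'
from h import *
bot.movel([450,-330,90],max_speed=400)
for side,out in (('-x',58),('+y',45),('-y',40),('+x',30)): tap('s',side,out,1.5)
E
```

```text
s -x True r 468.0 zt -37.1 [-9.4 -1.6 14. ] 113.7
s +y True r 571.0 zt -37.1 [-0.   0.4 -0.1] 118.0
s -y True r 633.0 zt -37.0 [0.4 0.3 0.9] 120.9
BAD s +x True 8.2 [-0.8 -0.9  5.5]
```

```bash
sed -i 's/^SL=.*/SL=0/; s/ex=SL\*np.hypot(\*P(out))/ex=-37.1/' h.py; python3 - <<'E'
from h import *
tap('s','+x',30,1.5); look(7)
c=lambda x:cv2.resize(x,(400,300),interpolation=cv2.INTER_CUBIC)
t=cv2.imread('pics/top7.png'); s=cv2.imread('pics/scene7.png')
def cr(im,n,p):
    x,y=proj(n,[[C[p][0]-15,C[p][1],10]])[0].astype(int); return c(im[y-42:y+42,x-56:x+56])
cv2.imwrite('pics/v7.png',np.vstack([np.hstack([cr(t,'top','w'),cr(t,'top','s')]),np.hstack([cr(s,'scene','w'),cr(s,'scene','s')])]))
E
```

```text
s +x True r 696.0 zt -37.1 [ 0.4 -1.  -0.9] 126.4
top w z 8 c [494.6 182.6] size [146.1 165.4] ang 89.7 area 230 min [412. 110.] max [578. 256.]
top w z 24 c [493.  180.1] size [143.9 162.9] ang 89.7 area 224 min [412. 108.] max [575. 253.]
top s z 8 c [ 562.6 -186.6] size [130.1 133.7] ang 89.6 area 167 min [ 496. -251.] max [ 629. -121.]
top s z 24 c [ 560.1 -183.5] size [128.1 131.7] ang 89.6 area 162 min [ 494. -247.] max [ 626. -119.]
scene w z 8 c [479.6 182.2] size [146.7 202. ] ang 87.7 area 251 min [379. 107.] max [580. 258.]
scene w z 24 c [487.2 173.4] size [144.9 199.4] ang 87.7 area 245 min [388.  99.] max [586. 248.]
scene s z 8 c [ 557.9 -186. ] size [143.5 133.5] ang 0.7 area 178 min [ 486. -252.] max [ 629. -119.]
scene s z 24 c [ 564.5 -190. ] size [141.6 131.8] ang 0.7 area 173 min [ 493. -256.] max [ 635. -124.]
128.725
```

View pics/v7.png

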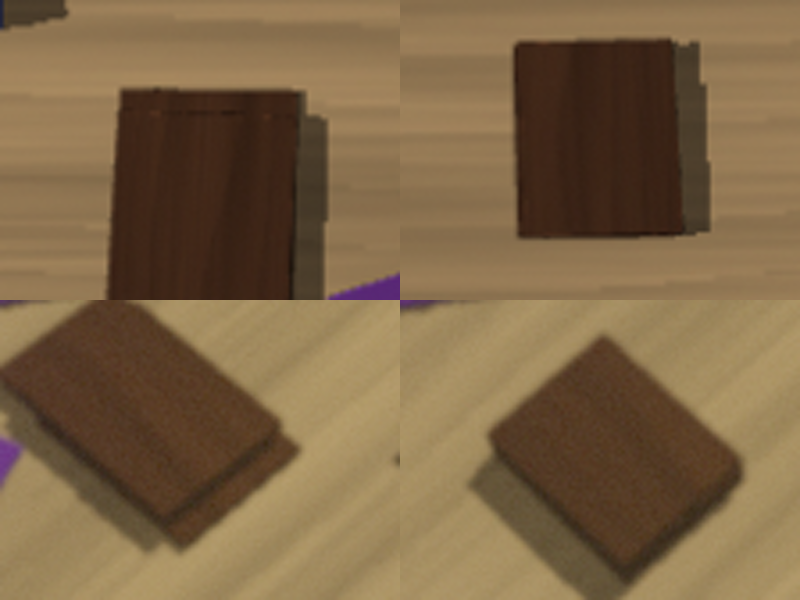

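Slim pile is square again (top about 494–626 × 104 wide). The wide pile still has two layers offset in x by about 15 mm. Now tapping the wide pile.

```bash
python3 - <<'E'
from h import *
bot.movel([450,-330,90],max_speed=400); goto(420,60,60,np.pi,400)
tap('w','-x',78,1.5); tap('w','+y',25,1.5); tap('w','-y',25,1.5); tap('w','+x',28,1.5)
look(8)
E
```

```text
BAD w -x True 9.8 [-0.8 -0.8 10. ]
w +y True r 621.0 zt -37.1 [1.  0.1 0.7] 136.5
w -y True r 558.0 zt -37.1 [-0.8  0.3  0.6] 139.3
w +x True r 691.0 zt -37.0 [ 0.6 -0.6 -0.8] 143.3
top w z 8 c [493.9 189. ] size [163.1 145.5] ang 0.1 area 229 min [412. 116.] max [575. 262.]
top w z 24 c [492.3 186.4] size [160.7 143.3] ang 0.1 area 222 min [412. 115.] max [573. 258.]
top s z 8 c [ 562.6 -186.6] size [130.1 133.7] ang 89.6 area 167 min [ 496. -251.] max [ 629. -121.]
top s z 24 c [ 560.1 -183.5] size [128.1 131.7] ang 89.6 area 162 min [ 494. -247.] max [ 626. -119.]
scene w z 8 c [477.5 189.2] size [148.7 201.4] ang 89.7 area 255 min [377. 115.] max [578. 264.]
scene w z 24 c [485.2 180.4] size [146.9 198.9] ang 89.7 area 249 min [386. 107.] max [584. 254.]
scene s z 8 c [ 557.8 -185.7] size [143.5 133.5] ang 0.6 area 178 min [ 486. -252.] max [ 629. -119.]
scene s z 24 c [ 564.5 -189.7] size [141.7 131.8] ang 0.6 area 173 min [ 493. -256.] max [ 635. -123.]
145.6333
```

```bash
sed -i 's/c\[1\]+60/c[1]+110/' h.py; python3 - <<'E'
from h import *
im=cv2.imread('pics/top8.png'); m=wood('top',im,'w')
np.set_printoptions(precision=0,suppress=True)
# row profile at each y: min x of mask
for y in (150,170,193,215,235):
    u=int(proj('top',[[450,y,16]])[0][0]); col=np.where(m[:,u])[0]; print(y,unproj('top',[[u,col.max()],[u,col.min()]],16)[:,0])
b,g,r=[im[...,i].astype(int) for i in range(3)]
pm=((b>g+30)&(r>g+15)).astype(np.uint8)
for c in cv2.findContours(pm,0,2)[0]:
    if cv2.contourArea(c)>200: print('purple',unproj('top',cv2.boxPoints(cv2.minAreaRect(c)),8)[:,:2].ravel())
# column of the picture near the pile centre, to see edges
u=int(proj('top',[[450,193,16]])[0][0]); v=im[:,u-8:u+9,2].mean(1); rows=range(230,330)
d=np.diff(v); print([(i,round(d[i]),*unproj('top',[[u,i+.5]],16)[:,0].round()) for i in rows if abs(d[i])>3])
E
```

```text
top w z 8 c [477.6 189. ] size [195.8 145.4] ang 0.1 area 274 min [380. 116.] max [575. 262.]
top w z 24 c [476.3 186.4] size [192.8 143.3] ang 0.1 area 265 min [380. 115.] max [573. 258.]
150 [380. 573.]
170 [380. 573.]
193 [380. 574.]
215 [380. 738.]
235 [380. 739.]
purple [281. 307. 368. 250. 299. 140. 212. 196.]
purple [ 325.  -78.  412. -136.  340. -246.  254. -187.]
purple [438. 110. 471.  11. 347. -29. 315.  68.]
[(233, 4, np.float64(589.0)), (238, -40, np.float64(577.0)), (239, -50, np.float64(575.0)), (240, -12, np.float64(572.0)), (313, -8, np.float64(400.0)), (314, 6, np.float64(397.0)), (321, 18, np.float64(381.0)), (322, 65, np.float64(379.0)), (323, -4, np.float64(376.0))]
```

```bash
python3 - <<'E'
import re
s=open('h.py').read()
s=s.replace("lift=3.3,back=8):\n    cx","lift=3.3,back=8,lat=0):\n    cx").replace("P=lambda d:(cx+s*(e+HT+d),cy) if X else (cx,cy+s*(e+HT+d))\n    ex","P=lambda d:(cx+s*(e+HT+d),cy+lat) if X else (cx+lat,cy+s*(e+HT+d))\n    ex")
open('h.py','w').write(s)
E
python3 - <<'E'
from h import *
bot.movel([400,-200,60],[np.pi,0,np.pi],max_speed=400); bot.grip(0.5); goto(358,120,40,np.pi,400)
tap('w','-x',106,1.5,v=100,lat=-18)
bot.grip(0.7); tap('w','+y',25,1.5); tap('w','-y',25,1.5); tap('w','+x',25,1.5)
look(9)
im=cv2.imread('pics/top9.png')
for p in 'ws':
    cx,cy=C[p][:2]
    u,_=proj('top',[[cx,cy,24]])[0].astype(int); v=im[:,u-6:u+7,2].mean(1); d=np.diff(v); print(p,'x',[(round(d[i]),*unproj('top',[[u,i+.5]],24)[:,0].round()) for i in range(200,300) if abs(d[i])>6])
    _,w=proj('top',[[cx,cy,24]])[0].astype(int); v=im[w-6:w+7,:,2].mean(0); d=np.diff(v); print(p,'y',[(round(d[i]),*unproj('top',[[i+.5,w]],24)[:,1].round()) for i in range(u-40,u+45) if abs(d[i])>6])
E
```

```text
w -x True r 398.0 zt -34.0 [ 0.2 -0.9  1.1] 151.9
w +y True r 621.0 zt -37.1 [1.  0.8 0.2] 156.2
w -y True r 558.0 zt -37.1 [ 0.1 -0.4  0.1] 159.0
w +x True r 689.0 zt -37.0 [1.  0.4 0.3] 163.0
top w z 8 c [547.6 190.1] size [144.5 152.9] ang 89.7 area 213 min [471. 118.] max [624. 263.]
top w z 24 c [545.3 187.5] size [142.3 150.6] ang 89.7 area 206 min [470. 116.] max [620. 259.]
top s z 8 c [ 562.6 -186.6] size [130.1 133.7] ang 89.6 area 166 min [ 496. -251.] max [ 629. -121.]
top s z 24 c [ 560.1 -183.5] size [128.1 131.7] ang 89.6 area 161 min [ 494. -247.] max [ 626. -119.]
scene w z 8 c [545.1 189.7] size [147.7 160.4] ang 89.2 area 216 min [465. 115.] max [625. 264.]
scene w z 24 c [551.9 180.9] size [145.9 158.4] ang 89.2 area 211 min [473. 107.] max [630. 254.]
scene s z 8 c [ 558.  -185.1] size [143.4 134. ] ang 0.9 area 177 min [ 486. -252.] max [ 629. -117.]
scene s z 24 c [ 564.7 -189.2] size [141.6 132.3] ang 0.9 area 173 min [ 493. -256.] max [ 635. -122.]
165.2583
w x [(8, np.float64(634.0)), (-8, np.float64(624.0)), (-39, np.float64(622.0)), (-40, np.float64(619.0)), (-7, np.float64(617.0)), (-9, np.float64(471.0)), (77, np.float64(469.0)), (16, np.float64(467.0))]
w y [(-45, np.float64(260.0)), (-42, np.float64(257.0)), (-9, np.float64(255.0)), (-17, np.float64(138.0)), (29, np.float64(136.0)), (10, np.float64(133.0)), (24, np.float64(119.0)), (49, np.float64(117.0))]
s x [(-18, np.float64(629.0)), (-45, np.float64(627.0)), (-30, np.float64(625.0)), (-9, np.float64(498.0)), (23, np.float64(495.0)), (54, np.float64(493.0)), (11, np.float64(491.0)), (-8, np.float64(463.0))]
s y [(-19, np.float64(-117.0)), (-51, np.float64(-119.0)), (-24, np.float64(-121.0)), (13, np.float64(-228.0)), (11, np.float64(-243.0)), (62, np.float64(-245.0))]
```

Both piles are square by measurement: wide 151×122, slim 132×~105. The slim pile sits about 8 mm and the wide about 3 mm to +y of their racks. I'll shift both with +y taps, then slide them in.

```bash
cat >> h.py <<'E'
def insert(p,xend,out=32,lift=3.3,dy=0,thr=10,v=70):
    cx,cy,a,b=C[p]; x=cx-a-HT-out; y=cy+dy
    goto(x,y,25,np.pi,400); goto(x,y,-37.1+lift,np.pi,200); bot.dwell(.1)
    r=bot.movel([xend,y,-37.1+lift],max_speed=v,threshold=thr); st=bot.get_state()
    bot.movel([st['tcp_pos'][0]-12,y,-37.1+lift],max_speed=120); bot.movel([st['tcp_pos'][0]-12,y,25],max_speed=300)
    print('insert',p,r,st['tcp_pos'].round(1),st['contact_force'].round(1),round(bot.get_state()['t'],1))
E
python3 - <<'E'
from h import *
bot.movel([450,-250,60],[np.pi,0,np.pi/2],max_speed=400)
tap('s','+y',30,0); tap('w','+y',30,-1.5)
insert('w',675)
E
```

```text
s +y True r 573.0 zt -37.1 [ 0.8 -0.7  0.4] 168.8
w +y True r 624.0 zt -37.1 [-0.1  0.4  0.2] 172.2
insert w True [668.8 192.8 -34.5] [ 0.3  0.9 -0.1] 178.2
```

```bash
python3 - <<'E'
from h import *
goto(480,0,30,np.pi,450)
insert('s',695,dy=-1)
goto(560,20,60,np.pi,450); bot.movel([400,20,120],max_speed=400)
a=imaging.capture('top'); b=imaging.capture('scene'); cv2.imwrite('pics/topA.png',a); cv2.imwrite('pics/sceneA.png',b)
c=lambda x:cv2.resize(x,(400,300),interpolation=cv2.INTER_CUBIC)
def cr(im,n,p):
    x,y=proj(n,[[730,C[p][1],10]])[0].astype(int); return c(im[y-42:y+42,x-56:x+56])
cv2.imwrite('pics/vA.png',np.vstack([np.hstack([cr(a,'top','w'),cr(a,'top','s')]),np.hstack([cr(b,'scene','w'),cr(b,'scene','s')])]))
s=bot.get_state(); print(s['t'])
E
```

```text
insert s True [ 688.7 -181.   -34.6] [ 0.5 -0.6  0.4] 183.7
185.075
```

View pics/vA.png

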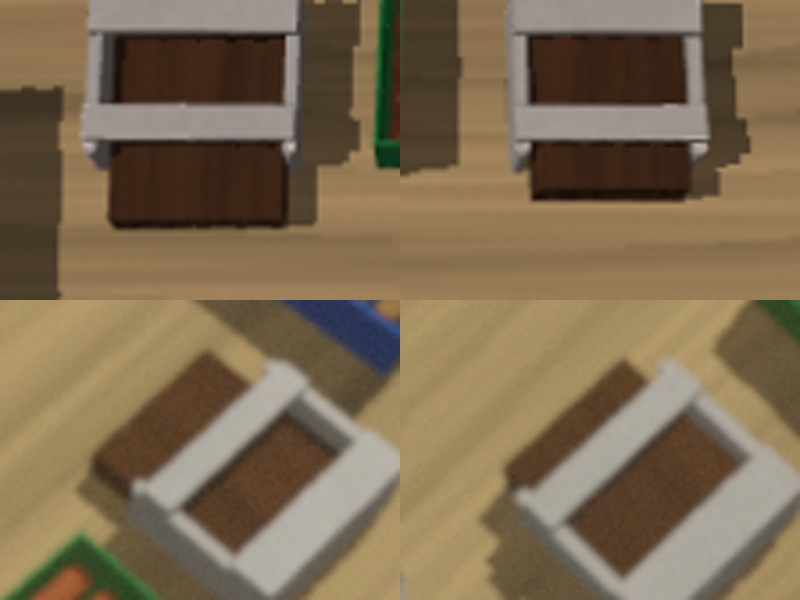

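Both piles are in their racks with near edges flush: the wide lids protrude to row 225 and the slim lids to row 198. The push end points differ by the expected 20 mm, so I'm handing in.

```bash
python3 -c "
from h import *
print(bot.sign_off(), bot.get_state()['t'])"
```

```text
the job is handed in; nothing more can be done
the job is handed in; nothing more can be done
```

Job handed in at about 185 s: both piles measured square on the open counter, then slid in until they stopped against the back walls; the pictures look right, but the hand-in returned no verdict.

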